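Put the missing shade back into a sprung bottle rail

TASK

The bottle with the orange label that stands outside the rail belongs in it, between the tan-label bottle and the rust-label one. First slide these two apart along the rail, gently, until the bottles on either side are closed up against the rail's ends, and let go of them; then slide the orange bottle in upright over the low front lip, against the spring, until it is in line with the row, and set it down on the rail floor behind the lip. Handle the glass gently: never press a bottle harder than 25 N, tip none over, and leave the beaker, the timer and the marker alone.

Things in the scene. Friction and masses are not known exactly. Their poses are not given: they have to be found in the camera images.
- rail: grey metal rail for six bottles in a row, fixed, open at the front. Origin: centre of its underside; +y along the row to the robot's left, +x to the back; yaw within 0.22. Floor top at z = 5 mm; front lip 3 mm higher (top z = 8 mm) from x = -26.6 to -21.6 mm; back wall 52 mm high, inner face at x = 24 mm, so bottles behind the lip have their axes at x = -0.3 to 2.7 mm. Five stand in it with gaps.
- rail_fixed_end (a point): middle of the lower edge of the inner face of the rail's rigid black end plate, 54 mm high, at the rail's y = 125.3 mm, z = 5 mm.
- rail_sprung_end (a point): mark on the rail (y = -125.9 mm, z = 5 mm) near the red sprung end plate, 54 mm high. Its resting face is up to 1.5 mm to either side of the mark. It yields to -y with 1.7 N at first, 0.3 N more per mm, stops hard at 12 mm and, let go, pushes the row back. Six bottles in line push it in by 2.5 to 5.5 mm: pressed in from the front, a bottle parts round neighbours that stand nearly far enough apart.
- bottle_orange: 50 ml amber glass bottle, body 42.5 mm in diameter up to z = 89 mm, black cap 32 mm in diameter up to 117 mm, about 0.1 kg; orange label; it stands alone on the worktop. Origin: centre of its underside; z up. Pushed by its cap into the opened gap it takes 5 to 16 N, its foot may lag, and it hangs between its neighbours until pressed down (5 to 8 N).
- bottle_tan: 50 ml amber glass bottle, body 42.5 mm in diameter up to z = 89 mm, black cap 32 mm in diameter up to 117 mm, about 0.1 kg; pale tan label; second or third from the +y end of the rail, side by side with the rust one. Held lightly by its cap it swings about the pads when slid along the rail and its foot stays behind. Origin: centre of its underside; z up.
- bottle_rust: 50 ml amber glass bottle, body 42.5 mm in diameter up to z = 89 mm, black cap 32 mm in diameter up to 117 mm, about 0.1 kg; rust-orange label, darker than that of the orange bottle; second or third from the +y end of the rail, beside the tan one; it swings in a light grip too. Origin: centre of its underside; z up.
- bottle_dark_1: 50 ml amber glass bottle, body 42.5 mm in diameter up to z = 89 mm, black cap 32 mm in diameter up to 117 mm, about 0.1 kg; dark-red label; one of the three other bottles in the rail: one stands between the two named bottles and the +y end, two towards the -y end. Origin: centre of its underside; z up.
- bottle_dark_2: 50 ml amber glass bottle, body 42.5 mm in diameter up to z = 89 mm, black cap 32 mm in diameter up to 117 mm, about 0.1 kg; dark-red label; another of these three. Origin: centre of its underside; z up.
- bottle_dark_3: 50 ml amber glass bottle, body 42.5 mm in diameter up to z = 89 mm, black cap 32 mm in diameter up to 117 mm, about 0.1 kg; dark-red label; another of these three. Origin: centre of its underside; z up.
- beaker: clear plastic beaker, 71 mm wide, 88 mm high, empty, standing on the worktop to one side of the rail (it and the orange bottle may change sides); a bystander. Origin: centre of its underside.
- timer: white round twist timer, 63 mm wide, 36 mm high, behind the rail; a bystander. Origin: centre of its underside.
- marker: white marker pen with a red cap, 135 mm long, 16 mm thick, lying in front of the rail; a bystander. Origin: under its middle.

How it is judged:
On the way:
1. with the orange bottle still outside the rail, the tan and the rust bottle have been slid apart until both sides are closed up (their axes 77 mm or more apart), and stand upright, released (horizontal distance between bottle_tan and bottle_rust above 0.077 m and (x of bottle_orange in the frame of rail below -0.035 m or y of bottle_orange in the frame of rail above 0.16 m or y of bottle_orange in the frame of rail below -0.18 m) and angle between each of bottle_tan, bottle_rust's own z axis and vertical below 0.08 rad and contact force between each of bottle_tan, bottle_rust and the fingers below 0.5 N), for 0.2 s.
At the end, for the whole second after the job is handed in: The orange bottle stands released, still, on the rail floor (within 2.5 mm) behind the lip, its axis under 44.5 mm from those of the tan and rust bottles, one on each side; these two and the three dark-red ones also stand on the floor behind the lip; all upright within 0.06 rad (x of bottle_orange in the frame of rail between -0.002 and 0.006 m and z of bottle_orange in the frame of rail between 0.003 and 0.0075 m and horizontal distance between bottle_orange and bottle_tan below 0.0445 m and horizontal distance between bottle_orange and bottle_rust below 0.0445 m and horizontal distance between bottle_tan and bottle_rust above 0.083 m and angle between each of bottle_orange, bottle_tan, bottle_rust, bottle_dark_1, bottle_dark_2, bottle_dark_3's own z axis and vertical below 0.06 rad and linear speed of bottle_orange below 0.01 m/s and contact force between bottle_orange and the fingers below 0.5 N and x of bottle_tan in the frame of rail between -0.002 and 0.006 m and z of each of bottle_tan, bottle_rust, bottle_dark_1, bottle_dark_2, bottle_dark_3 in the frame of rail below 0.0075 m and x of bottle_rust in the frame of rail between -0.002 and 0.006 m and x of bottle_dark_1 in the frame of rail between -0.002 and 0.006 m and x of bottle_dark_2 in the frame of rail between -0.002 and 0.006 m and x of bottle_dark_3 in the frame of rail between -0.002 and 0.006 m); the robot touches nothing.
It fails at once if a bottle is pressed with more than 25 N against the rail or another bottle (contact force between any of bottle_orange, bottle_dark_1, bottle_dark_2, bottle_dark_3 and bottle_tan above 25 N or contact force between any of bottle_orange, bottle_dark_1, bottle_dark_2, bottle_dark_3 and bottle_rust above 25 N or contact force between any of bottle_orange, bottle_dark_1, bottle_dark_2, bottle_dark_3, bottle_tan, bottle_rust and rail above 25 N).
It fails at once if a bottle is tipped by more than 0.35 rad (angle between any of bottle_tan, bottle_rust, bottle_dark_1, bottle_dark_2, bottle_dark_3, bottle_orange's own z axis and vertical above 0.35 rad).
It fails at once if the beaker, the timer or the marker is moved by more than 20 mm (distance of any of beaker, timer, marker from where it was at the start of the episode above 0.02 m).
It also fails if it takes over 72 s, if anything falls off the work surface, if the arm or the gripper's body presses on something with over 40 N, if the wrist force passes 120 N, or if a joint passes its speed limit or range.

ROBOT

A 6-joint arm with a two-finger parallel gripper is mounted at the origin on a cart in front of the work surface, level with it; the furniture and walls round the work are solid. World frame = base frame: x ahead of the robot, y to its left, z up, the work surface at z = 0. Lengths are in m, angles in rad, forces in N, time in s.
With the tool pointing down it reaches from about 0.3 to 0.775 m from the base axis. Payload 14.6 kg.
Tool frame: the origin (TCP) lies on the centre line of the jaws, within the pads' length; the fingertips stand 11 mm ahead of it and the grasp point (between the pads) lies 8 mm behind it; z points along the fingers, y is the line along which they close (so a half turn about z gives the same grasp; the last joint's range is limited). The gripper opens to 85 mm and grips with 20 to 120 N. Pads are 22 mm wide; open, the fingers measure 114 mm over their backs; the gripper's body (76 mm by 85 mm) begins 54 mm behind the grasp point. The pads swing forward as they close: fully open they stand 13 mm farther back than shut.
Start: joints at [1.178, 0.3, 1.521, -0, 1.321, -0.067], TCP at [0.176, 0.521, 0.242] pointing down, gripper open.
Joint ranges: [-3.03, 3.03], [-0.79, 2.21], [0.23, 2.52], [-1.04, 4.18], [0, 3.07], [-2.55, 2.55]. Speed limits (rad/s): [2.22, 2.22, 2.57, 3.14, 3.14, 3.14].

INTERFACE

Orientations are given as a rotation vector (axis times angle).
In Python, from station import manip gives the robot as it stands.
- The arm moves only by the tool servo_tool, never from a script. Its argument "rows" is one flat list of numbers, 5 for each row, row after row: the shift along the tool's x, y, z in cm, then the turn about the tool's z in degrees, then the closure, from -1 (fully open) to 1 (shut). In form: [x, y, z, roll, grip, x, y, z, roll, grip, ...]. A call has exactly 5 rows; each row shifts and turns the commanded pose from where the row before left it, along the tool's axes as they then stand; what a row does not reach is not made up. A row lasts 1/12 s, in which the tool goes at most 41.7 mm and 7.16 degrees, less where a joint would pass 70% of its speed; a pose out of reach is approached as far as the arm can. A call with a gripper value outside its range is refused whole. The fingers move at their own pace and stop on an object; "squeeze" is the grip in N (left out, the last holds). Time passes only in rows, so rows that do not move let the fingers close, or fill a call up. It gives the time, the measured TCP pose, the force, the opening and the grip force at its end, in the units of the state.
- manip.get_state(): the state, without advancing time (a new reading comes with each control period).
- manip.get_image(name): name is "scene" or "top" or "wrist"; returns (picture, depth): 384x512x3 uint8, blue, green, red; 384x512 float32, m along the optical axis (not along the pixel's ray), 0 where there is no reading.
- manip.camera_params(name): a dict with "K" (3x3 intrinsics, pixels), "rvec" (rotation vector, rad) and "tvec" (3), from world to camera coordinates, as OpenCV has them; the wrist camera has in their place "hand_eye" (4x4, takes a point from camera to tool coordinates, whose origin is the TCP and whose axes are the flange's). Camera axes: x right, y down, z forward; pixel columns grow to the right and rows downward; lengths in m; the calibration is good to about 2 mm. A picture is of the moment at which its call begins: read the wrist's pose just before it. camera_params takes no time and is no camera call.
- manip.hand_in(): hands the job in; it is judged then, once.
The state is a dict: "t": time; "q": joint angles; "qd": joint speeds; "joint_efforts": joint torques, N m; "ee_pos": TCP position; "orientation": TCP orientation; "force": force on the tool from outside, world axes, zero at the start; "torque": the same for the moment, N m; "gripper_width": finger opening in m; "grip_force": force on a finger pad.
Only numpy, scipy, OpenCV 4.12 (cv2) and the standard library are available. Lean on these libraries where they do the work, as an engineer would, in place of code of your own. Each camera call takes 0.05 s, during which the arm holds its last target. There are 200 camera calls.

## Working session

There is one attempt and no reset: what is moved stays moved. The work goes in short steps, Python scripts to look and compute and a tool call to move; the robot and the scene stay as the last step left them, time stands still between calls to the robot, and variables do not carry over. Pictures are saved under pics/ and viewed, at most 10 in all, crops included, and the job is handed in when it is done.

Besides the shell and the picture viewer there is one more tool, called after ">>>" by a JSON object that holds its "method" and its "body". servo_tool: Moves the arm, as the interface text tells. Its arguments: {"type":"object","properties":{"rows":{"type":"array"},"squeeze":{"type":"number"}},"required":["rows"]}

```bash
mkdir -p pics; ls; cat > h.py <<'E'
import numpy as np, cv2
from station import manip
def grab(name):
    im,d=manip.get_image(name); p=manip.camera_params(name); return im,d,p
def cloud(d,p):
    K=np.array(p["K"]); v,u=np.mgrid[:d.shape[0],:d.shape[1]]
    c=np.stack([(u-K[0,2])/K[0,0]*d,(v-K[1,2])/K[1,1]*d,d],-1)
    R=cv2.Rodrigues(np.array(p["rvec"],float))[0]; t=np.array(p["tvec"],float).ravel()
    return (c-t)@R
E
python3 - <<'E'
from h import *
for n in("top","scene"):
    im,d,p=grab(n); np.savez("pics/"+n,im=im,d=d); cv2.imwrite(f"pics/{n}0.png",im)
    print(n,p)
print(manip.get_state())
E
```

```text
pics
top {'K': array([[477.50542721,   0.        , 252.73838373],
       [  0.        , 477.50542721, 195.78188025],
       [  0.        ,   0.        ,   1.        ]]), 'rvec': array([ 2.11568101, -2.12752901,  0.22061947]), 'tvec': array([-0.01540662,  0.53381636,  1.43954311])}
scene {'K': array([[475.52502082,   0.        , 259.32668686],
       [  0.        , 475.52502082, 194.23457331],
       [  0.        ,   0.        ,   1.        ]]), 'rvec': array([ 1.96819974, -0.52100945,  0.331023  ]), 'tvec': array([-0.47856627,  0.13828034,  0.98823723])}
{'t': 0.1, 'q': array([ 1.17841371e+00,  3.00402272e-01,  1.52154781e+00, -7.63196305e-06,
        1.32071883e+00, -6.65911508e-02]), 'qd': array([ 0.00047044, -0.00255051, -0.00087431, -0.00329427,  0.001863  ,
        0.00163923]), 'joint_efforts': array([ 3.43227235e-03, -5.44378281e+01, -3.62368977e+01,  2.46227486e-06,
        3.05048015e-03, -4.62178025e-05]), 'ee_pos': array([0.1759502 , 0.5208709 , 0.24177314]), 'orientation': array([-5.09450270e-01, -3.09976920e+00,  1.64878474e-03]), 'force': array([ 0.33121322,  0.54848024, -0.56030905]), 'torque': array([ 0.0560131 , -0.0062934 ,  0.03067606]), 'grip_force': 0.0, 'gripper_width': 0.08528335977844333}
```

View pics/top0.png

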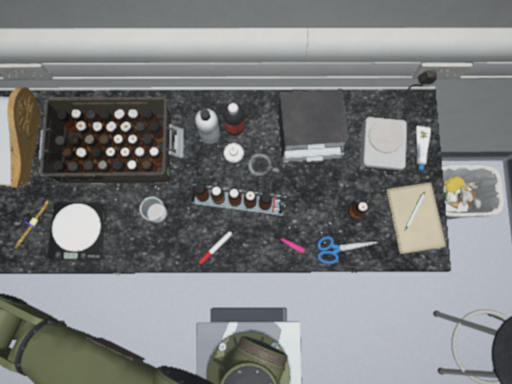

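View pics/scene0.png

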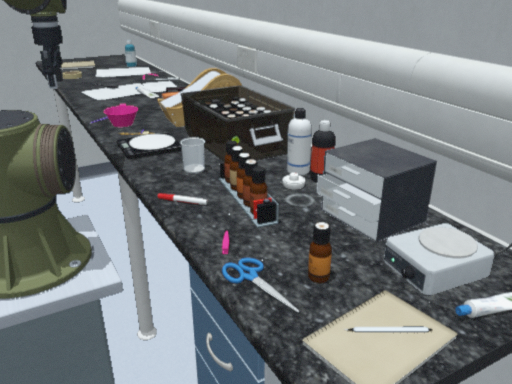

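```bash
python3 - <<'E'
from h import *
z=np.load("pics/top.npz"); im,d=z["im"],z["d"]; P=cloud(d,manip.camera_params("top"))
m=((d>0)&(P[...,2]>.105)&(P[...,2]<.13)).astype(np.uint8)
n,l,s,c=cv2.connectedComponentsWithStats(m)
for i in range(1,n):
    if s[i,4]<20: continue
    q=P[l==i]; (a,r)=cv2.minEnclosingCircle(q[:,:2].astype(np.float32))
    print(c[i].round(1),s[i,4],q.mean(0).round(4),q.min(0).round(3),q.max(0).round(3),np.round(a,4),round(r,4))
# plates/wall
m=((d>0)&(P[...,2]>.044)&(P[...,2]<.062)).astype(np.uint8)
n,l,s,c=cv2.connectedComponentsWithStats(m)
for i in range(1,n):
    if s[i,4]<30: continue
    q=P[l==i]; print("mid",c[i].round(1),s[i],cv2.minAreaRect(q[:,:2].astype(np.float32)),q[:,2].mean())
E
```

```text
[ 21.3 122. ] 315 [0.7557 0.6913 0.1173] [0.67  0.678 0.105] [0.868 0.717 0.13 ] [0.769  0.6954] 0.1004
[ 83.7 118.9] 660 [0.765  0.4999 0.1182] [0.594 0.257 0.105] [0.818 0.604 0.13 ] [0.7041 0.429 ] 0.2046
[ 76.5 114.1] 99 [0.7791 0.5229 0.1205] [0.766 0.51  0.106] [0.797 0.54  0.13 ] [0.7812 0.5242] 0.0162
[119.6 114.3] 95 [0.7775 0.3905 0.1214] [0.763 0.377 0.107] [0.798 0.408 0.13 ] [0.78   0.3909] 0.018
[133.4 114. ] 94 [0.7787 0.3483 0.1206] [0.764 0.335 0.107] [0.796 0.363 0.13 ] [0.78   0.3493] 0.0171
[147.4 113.6] 91 [0.7803 0.3054 0.1196] [0.767 0.293 0.105] [0.795 0.32  0.128] [0.7818 0.3069] 0.0156
[ 62.3 114.9] 95 [0.7773 0.5668 0.119 ] [0.764 0.554 0.105] [0.795 0.584 0.128] [0.7788 0.5686] 0.0164
[ 90.8 114.9] 90 [0.7767 0.4794 0.1194] [0.764 0.465 0.105] [0.792 0.496 0.129] [0.7789 0.4808] 0.0156
[104.7 114.9] 91 [0.7768 0.4368 0.119 ] [0.763 0.424 0.105] [0.793 0.451 0.128] [0.7794 0.437 ] 0.0169
[233.6 120.9] 78 [0.7561 0.0397 0.1191] [0.747 0.011 0.105] [0.775 0.072 0.13 ] [0.772  0.0416] 0.0312
[154.5 126.4] 92 [0.7391 0.2823 0.1189] [0.725 0.268 0.105] [0.757 0.
[... 5921 characters left out ...]
5625) 0.05311074019870708
mid [277.2 198.4] [270 194  16  16  54] ((0.5197293758392334, -0.09853251278400421), (0.04833093285560608, 0.04502204433083534), 11.248732566833496) 0.05354231913735105
mid [148.  204.6] [143 200  18  15  40] ((0.5068989396095276, 0.3016621768474579), (0.0267668254673481, 0.06170099973678589), 35.09463882446289) 0.053033029172933524
mid [280.6 207.4] [279 203   6   9  32] ((0.4967239201068878, -0.10520319640636444), (0.015847953036427498, 0.02247828245162964), 78.33676147460938) 0.054588086325874696
mid [223.7 358.8] [215 351  19  14  34] ((0.04772372171282768, 0.06566362082958221), (0.018324509263038635, 0.06035647913813591), 27.837766647338867) 0.05366432139066555
```

The top view shows the rail around (195–283, 190–210), with the caps at about (199,188), (216,191), (233,193), (249,195) and (265,197). The orange bottle stands alone at (362,206), the beaker at (153,208) and the marker at (215,247). The scene view agrees: the orange bottle is at (320,255), and the tan one is second from the far (+y) end. Rail yaw is about -0.146, and turning the tool +79.7° lines its y axis up with rail x.

>>> {"method": "servo_tool", "body": {"rows": [0,0,0,6.7,-1,0,0,0,6.7,-1,0,0,0,6.7,-1,0,0,0,6.7,-1,0,0,0,6.7,-1]}}

```text
t: 0.52
ee_pos: [0.176, 0.5209, 0.2419]
orientation: [1.389, 2.818, -0.001]
force: [-0.3, 0.8, -0.2]
gripper_width: 0.0853
grip_force: 0.0
```

>>> {"method": "servo_tool", "body": {"rows": [0,0,0,6.7,-1,0,0,0,6.7,-1,0,0,0,6.7,-1,0,0,0,6.7,-1,0,0,0,6.7,-1]}}

```text
t: 0.93
ee_pos: [0.176, 0.5209, 0.2419]
orientation: [2.142, 2.297, -0.001]
force: [-0.2, -0.3, -0.2]
gripper_width: 0.0855
grip_force: 0.0
```

>>> {"method": "servo_tool", "body": {"rows": [0,0,0,6.7,-1,0,0,0,6,-1,-3,3,0,0,-1,-3,3,0,0,-1,-3,3,0,0,-1]}}

```text
t: 1.35
ee_pos: [0.2508, 0.4194, 0.2417]
orientation: [2.376, 2.055, -0.001]
force: [1.1, 0.3, 0.3]
gripper_width: 0.0855
grip_force: 0.0
```

>>> {"method": "servo_tool", "body": {"rows": [-3,3,0,0,-1,-3,3,0,0,-1,-3,3,0,0,-1,-3,3,0,0,-1,-3,3,0,0,-1]}}

```text
t: 1.77
ee_pos: [0.3756, 0.2517, 0.2422]
orientation: [-2.377, -2.054, 0.0]
force: [0.3, 0.1, -0.2]
gripper_width: 0.0854
grip_force: 0.0
```

```bash
cat >> h.py <<'E'
YAW=-0.146
def rot(a): c,s=np.cos(a),np.sin(a); return np.array([[c,-s],[s,c]])
def st():
    s=manip.get_state(); R=cv2.Rodrigues(np.array(s["orientation"],float))[0]
    return s,R,np.array(s["ee_pos"])
def delta(target):  # tool-frame cm to reach world target
    s,R,p=st(); return (R.T@(np.array(target)-p)*100).round(2)
E
python3 - <<'E'
from h import *
s,R,p=st(); print(s["t"],p,R.round(3),s["q"].round(2),s["gripper_width"])
print(manip.camera_params("wrist"))
print(delta([.532,.066,.30]))
E
```

```text
1.7667 [0.37556267 0.25168445 0.24224896] [[ 0.145  0.989 -0.   ]
 [ 0.989 -0.145 -0.   ]
 [-0.    -0.    -1.   ]] [ 0.51  0.08  1.78 -0.    1.28  0.66] 0.08541215955161305
{'K': array([[288.58482924,   0.        , 253.35312568],
       [  0.        , 288.58482924, 186.62671169],
       [  0.        ,   0.        ,   1.        ]]), 'hand_eye': array([[ 1.90811770e-04, -9.56824195e-01, -2.90667203e-01,
         7.41798419e-02],
       [ 9.99999816e-01,  3.50027262e-04, -4.95765661e-04,
         1.18552818e-03],
       [ 5.76102024e-04, -2.90667055e-01,  9.56824086e-01,
        -1.32651937e-01],
       [ 0.00000000e+00,  0.00000000e+00,  0.00000000e+00,
         1.00000000e+00]])}
[-16.1   18.18  -5.78]
```

>>> {"method": "servo_tool", "body": {"rows": [-2.7,3.0,-0.5,0,-1,-2.7,3.0,-0.5,0,-1,-2.7,3.0,-0.5,0,-1,-2.7,3.0,-0.5,0,-1,-2.7,3.0,-0.5,0,-1]}}

```text
t: 2.18
ee_pos: [0.5045, 0.0963, 0.2674]
orientation: [-2.378, -2.053, 0.0]
force: [-0.3, 0.1, 0.6]
gripper_width: 0.0857
grip_force: 0.0
```

>>> {"method": "servo_tool", "body": {"rows": [-2.6,3.1,0,0,-1,0,0,0,0,-1,0,0,0,0,-1,0,0,0,0,-1,0,0,0,0,-1]}}

```text
t: 2.6
ee_pos: [0.53, 0.0688, 0.2672]
orientation: [-2.376, -2.054, 0.0]
force: [0.5, -0.4, 0.2]
gripper_width: 0.0855
grip_force: 0.0
```

```bash
cat >> h.py <<'E'
def wrist(save=None):
    s,R,p=st(); im,d=manip.get_image("wrist"); c=manip.camera_params("wrist"); K=np.array(c["K"]); H=np.array(c["hand_eye"])
    v,u=np.mgrid[:d.shape[0],:d.shape[1]]
    q=np.stack([(u-K[0,2])/K[0,0]*d,(v-K[1,2])/K[1,1]*d,d],-1)
    P=(q@H[:3,:3].T+H[:3,3])@R.T+p
    if save: cv2.imwrite(f"pics/{save}.png",im)
    return im,d,P
def caps(d,P,lo=.108,hi=.128):
    m=((d>0)&(P[...,2]>lo)&(P[...,2]<hi)&(P[...,0]<.58)).astype(np.uint8)
    n,l,s,c=cv2.connectedComponentsWithStats(m); out=[]
    for i in range(1,n):
        if s[i,4]<80: continue
        q=P[l==i]; zt=np.median(q[:,2]); a,r=cv2.minEnclosingCircle(q[np.abs(q[:,2]-zt)<.005][:,:2].astype(np.float32))
        out.append((c[i].round(),s[i,4],np.array(a),r,zt))
    return out
E
python3 - <<'E'
from h import *
im,d,P=wrist("w1"); np.savez("pics/w1",im=im,d=d,P=P); print(st()[2])
for o in caps(d,P): print(o, rot(-YAW)@o[2])
E
```

```text
[0.53005169 0.0688681  0.26737172]
(array([258.,  95.]), np.int32(909), array([0.54622263, 0.1445916 ]), 0.015682024881243706, np.float64(0.1226175050430505)) [0.51937586 0.22251876]
(array([256., 149.]), np.int32(818), array([0.5376026 , 0.09433137]), 0.015524967573583126, np.float64(0.12290005874153286)) [0.5181595 0.1715392]
(array([257., 200.]), np.int32(764), array([0.53037775, 0.04093065]), 0.015735840424895287, np.float64(0.12279792736521698)) [0.51878035 0.11765553]
(array([257., 242.]), np.int32(719), array([ 0.52356553, -0.00657853]), 0.015800345689058304, np.float64(0.12263486579082483)) [0.51895233 0.06966075]
(array([257., 280.]), np.int32(678), array([ 0.51741171, -0.05384275]), 0.015903137624263763, np.float64(0.1222704129314151)) [0.51974007 0.0220041 ]
```

View pics/w1.png

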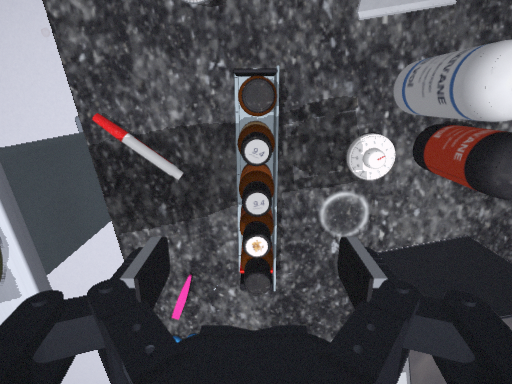

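The wrist view shows the five caps on column ~257 at rows 95, 149, 200, 242 and 280. The black fixed end is at row ~72 and the back wall at column ~277. I'll now get the rail frame from the wall and plate depths.

```bash
python3 - <<'E'
from h import *
z=np.load("pics/w1.npz"); d,P=z["d"],z["P"]
r=P.copy(); r[...,:2]=P[...,:2]@rot(-YAW).T
m=(d>0)&(r[...,0]>.48)&(r[...,0]<.56)&(r[...,1]>-.03)&(r[...,1]<.28)
w=m&(abs(P[...,2]-.052)<.004)&(r[...,0]>.535)
q=r[w]; print("wall",len(q),np.percentile(q[:,0],[2,10,50,90,98]),np.polyfit(q[:,1],q[:,0],1),np.median(q[:,2]))
e=m&(abs(P[...,2]-.054)<.005)&(r[...,1]>.235)&(r[...,0]<.538)
q=r[e]; print("plate",len(q),np.percentile(q[:,1],[2,10,50,90,98]),np.percentile(q[:,0],[2,98]))
e=m&(abs(P[...,2]-.054)<.005)&(r[...,1]<.01)
q=r[e]; print("sprung",len(q),np.percentile(q[:,1],[2,50,98]) if len(q) else 0)
f=m&(abs(P[...,2]-.006)<.004)&(r[...,0]<.51)
q=r[f]; print("floor",len(q),np.percentile(q[:,0],[1,5,50,95]))
for v in range(70,82,2): print(v,P[v,240:275:6,2].round(3),r[v,240:275:6,1].round(4))
E
```

```text
wall 611 [0.53729346 0.54155719 0.54330865 0.5449365  0.54567506] [-0.00800548  0.54412556] 0.05279639081488369
plate 217 [0.24734189 0.2474838  0.25001913 0.25232395 0.25241429] [0.49367036 0.53666241]
sprung 107 [-0.02886666 -0.01041173  0.00860395]
floor 1077 [0.48071698 0.4838052  0.49427944 0.50455382]
70 [0.055 0.056 0.056 0.055 0.056 0.056] [0.2502 0.25   0.2501 0.2501 0.2501 0.25  ]
72 [0.055 0.055 0.055 0.055 0.054 0.054] [0.2481 0.2481 0.2481 0.2481 0.2481 0.2481]
74 [0.038 0.4   0.037 0.034 0.033 0.033] [0.2473 0.2193 0.2474 0.2476 0.2477 0.2477]
76 [0.007 0.005 0.077 0.08  0.007 0.005] [0.2473 0.2474 0.2424 0.2421 0.2473 0.2475]
78 [0.006 0.006 0.083 0.121 0.082 0.006] [0.2449 0.245  0.24   0.2375 0.2401 0.245 ]
80 [0.007 0.08  0.123 0.123 0.122 0.077] [0.2425 0.2382 0.2357 0.2357 0.2357 0.2384]
```

Rail coordinates, rotated by -YAW: the row axis is at x' = .519, the fixed face at y' = .2475, and the tan bottle at y' = .1715, so it needs to move +12.2 mm. The rust bottle needs about -15 mm. I'll go down over the tan bottle to grip its body.

>>> {"method": "servo_tool", "body": {"rows": [1.3,0.23,2,0,-1,1.33,0.23,2,0,-1,0,0,3,0,-1,0,0,3,0,-1,0,0,0,0,-1]}}

```text
t: 3.07
ee_pos: [0.5363, 0.0941, 0.1623]
orientation: [-2.372, -2.053, 0.01]
force: [-0.3, 0.3, -1.5]
gripper_width: 0.085
grip_force: 0.0
```

```bash
python3 - <<'E'
from h import *
s,R,p=st(); print(rot(-YAW)@p[:2],p[2])
E
```

```text
[0.51690589 0.17110808] 0.16228127388090804
```

>>> {"method": "servo_tool", "body": {"rows": [0,0.1,2,0,-1,0,0,2.5,0,-1,0,0,2.5,0,-1,0,0,2,0,-1,0,0,0,0,-1]}}

```text
t: 3.48
ee_pos: [0.5386, 0.0935, 0.0754]
orientation: [-2.375, -2.053, 0.005]
force: [-0.2, -0.2, -0.9]
gripper_width: 0.0855
grip_force: 0.0
```

>>> {"method": "servo_tool", "body": {"rows": [0,0,0,0,-1,0,0,0,0,-1,0,0,0,0,-0.5,0,0,0,0,-0.3,0,0,0,0,-0.2], "squeeze": 20}}

```text
t: 3.9
ee_pos: [0.5403, 0.0932, 0.0783]
orientation: [2.377, 2.053, 0.002]
force: [-0.2, 0.8, -0.3]
gripper_width: 0.0521
grip_force: 0.0
```

```bash
cat >> h.py <<'E'
def show():
    s,R,p=st(); print(s["t"],"rail-ish",(rot(-YAW)@p[:2]).round(4),p[2].round(4),"F'",(rot(-YAW)@np.array(s["force"])[:2]).round(1),round(s["force"][2],1),"w",round(s["gripper_width"],4),"g",round(s["grip_force"],1),"Rz",R[:,2].round(3),"yaw",round(np.arctan2(R[1,1],R[0,1]),4))
E
python3 -c "from h import *; show()"
```

```text
3.9 rail-ish [0.521  0.1708] 0.0783 F' [-0.3  0.8] -0.3 w 0.0521 g 0.0 Rz [ 0.001  0.    -1.   ] yaw -0.146
```

>>> {"method": "servo_tool", "body": {"rows": [0.07,-0.2,0.5,0,-0.2,0,0,0,0,-0.2,0,0,0,0,0,0,0,0,0,0.1,0,0,0,0,0.2], "squeeze": 20}}

```text
t: 4.32
ee_pos: [0.538, 0.0941, 0.0722]
orientation: [-2.377, -2.053, 0.0]
force: [0.9, 0.6, -1.0]
gripper_width: 0.0419
grip_force: 22.1
```

```bash
python3 -c "from h import *; show()"
```

```text
4.3167 rail-ish [0.5186 0.1714] 0.0722 F' [0.8 0.7] -1.0 w 0.0419 g 22.1 Rz [-0. -0. -1.] yaw -0.146
```

Gripped with the expected width and almost no side force. Now I'll firm up the grip and slide towards +y.

>>> {"method": "servo_tool", "body": {"rows": [0,0,0,0,0.5,0.2,0,0,0,0.5,0.2,0,0,0,0.5,0.2,0,0,0,0.5,0.1,0,0,0,0.5], "squeeze": 40}}

```text
t: 4.73
ee_pos: [0.5391, 0.1014, 0.0723]
orientation: [2.377, 2.054, 0.0]
force: [0.5, -1.2, -1.5]
gripper_width: 0.0414
grip_force: 42.8
```

>>> {"method": "servo_tool", "body": {"rows": [0.1,0,0,0,0.5,0.1,0,0,0,0.5,0.1,0,0,0,0.5,0,0,0,0,0.5,0,0,0,0,0.5]}}

```text
t: 5.15
ee_pos: [0.5395, 0.1041, 0.0723]
orientation: [-2.378, -2.053, -0.0]
force: [-0.2, -0.8, -0.8]
gripper_width: 0.0418
grip_force: 42.8
```

```bash
python3 -c "from h import *; show()"
```

```text
5.15 rail-ish [0.5186 0.1815] 0.0723 F' [-0.1 -0.8] -0.8 w 0.0418 g 42.8 Rz [-0.  0. -1.] yaw -0.146
```

>>> {"method": "servo_tool", "body": {"rows": [0.05,0,0,0,0.5,0.05,0,0,0,0.5,0.04,0,0,0,0.5,0,0,0,0,0.5,0,0,0,0,0.5]}}

```text
t: 5.57
ee_pos: [0.5397, 0.1054, 0.0722]
orientation: [-2.378, -2.053, 0.0]
force: [-0.2, -0.1, -0.6]
gripper_width: 0.0417
grip_force: 42.8
```

>>> {"method": "servo_tool", "body": {"rows": [0.04,0,0,0,0.5,0,0,0,0,0.5,0,0,0,0,0.5,0,0,0,0,0.5,0,0,0,0,0.5]}}

```text
t: 5.98
ee_pos: [0.5398, 0.1058, 0.0723]
orientation: [-2.378, -2.053, -0.0]
force: [-0.9, -0.8, -1.1]
gripper_width: 0.0415
grip_force: 42.8
```

```bash
python3 -c "from h import *; show()"
```

```text
5.9833 rail-ish [0.5186 0.1832] 0.0723 F' [-0.7 -0.9] -1.1 w 0.0415 g 42.8 Rz [-0.  0. -1.] yaw -0.146
```

>>> {"method": "servo_tool", "body": {"rows": [0.05,0,0,0,0.5,0,0,0,0,0.5,0,0,0,0,0.5,0,0,0,0,0.5,0,0,0,0,0.5]}}

```text
t: 6.4
ee_pos: [0.5399, 0.1063, 0.0723]
orientation: [2.378, 2.053, 0.0]
force: [-0.6, -0.1, -1.2]
gripper_width: 0.0416
grip_force: 42.8
```

>>> {"method": "servo_tool", "body": {"rows": [0.04,0,0,0,0.5,0,0,0,0,0.5,0,0,0,0,0.5,0,0,0,0,0.5,0,0,0,0,0.5]}}

```text
t: 6.82
ee_pos: [0.5399, 0.1065, 0.0723]
orientation: [2.378, 2.053, -0.0]
force: [-0.6, -4.6, 1.5]
gripper_width: 0.0418
grip_force: 43.0
```

Contact at y' = .1839, as predicted (4.6 N). I'll release and slide the open jaws along the row to the rust bottle.

>>> {"method": "servo_tool", "body": {"rows": [0,0,0,0,-0.5,0,0,0,0,-0.8,0,0,0,0,-0.8,0,0,0,0,-0.8,-1,0,0,0,-0.8], "squeeze": 20}}

```text
t: 7.23
ee_pos: [0.5386, 0.0976, 0.0723]
orientation: [-2.376, -2.055, -0.001]
force: [0.4, -0.2, 0.6]
gripper_width: 0.0766
grip_force: 0.0
```

>>> {"method": "servo_tool", "body": {"rows": [-2,0,0,0,-0.8,-2,0,0,0,-0.8,-1.62,0.04,0,0,-0.8,0,0,0,0,-0.6,0,0,0,0,-0.4]}}

```text
t: 7.65
ee_pos: [0.5306, 0.0403, 0.0724]
orientation: [2.379, 2.052, 0.0]
force: [0.5, 0.3, 1.3]
gripper_width: 0.0603
grip_force: 0.0
```

```bash
python3 - <<'E'
from h import *
show(); im,d,P=wrist()
for o in caps(d,P): print(o[0],o[1],o[3],o[4],rot(-YAW)@o[2])
E
```

```text
7.65 rail-ish [0.5191 0.1171] 0.0724 F' [0.4 0.3] 1.3 w 0.0603 g 0.0 Rz [ 0.  0. -1.] yaw -0.1476
[250.  13.] 2275 0.01243988610804081 0.12109081573120764 [0.51928417 0.2164424 ]
[249. 125.] 9024 0.01589806191623211 0.12306597983637776 [0.51890649 0.18318791]
[250. 297.] 4913 0.01578591577708721 0.12247028502561455 [0.51885924 0.11799574]
[116. 307.] 4904 0.020935410633683205 0.12178158294926567 [0.47532595 0.11969421]
[368. 299.] 2168 0.016949571669101715 0.12018192795487517 [0.55903989 0.11749292]
```

>>> {"method": "servo_tool", "body": {"rows": [0.08,0,0,0,-0.2,0,0,0,0,0,0,0,0,0,0.1,0,0,0,0,0.2,0,0,0,0,0.2], "squeeze": 20}}

```text
t: 8.12
ee_pos: [0.5308, 0.0423, 0.0724]
orientation: [-2.377, -2.054, -0.0]
force: [-1.7, 0.7, 2.7]
gripper_width: 0.0418
grip_force: 21.0
```

>>> {"method": "servo_tool", "body": {"rows": [0,0,0,0,0.5,-0.1,0,0,0,0.5,-0.2,0,0,0,0.5,-0.2,0,0,0,0.5,-0.2,0,0,0,0.5], "squeeze": 40}}

```text
t: 8.53
ee_pos: [0.53, 0.0348, 0.0724]
orientation: [2.377, 2.053, 0.001]
force: [0.2, 2.9, 3.2]
gripper_width: 0.0418
grip_force: 40.0
```

>>> {"method": "servo_tool", "body": {"rows": [-0.2,0,0,0,0.5,-0.2,0,0,0,0.5,-0.1,0,0,0,0.5,0,0,0,0,0.5,0,0,0,0,0.5]}}

```text
t: 8.95
ee_pos: [0.5292, 0.0299, 0.0724]
orientation: [2.377, 2.053, 0.0]
force: [-0.4, 2.8, 4.4]
gripper_width: 0.0416
grip_force: 40.1
```

```bash
python3 -c "from h import *; show()"
```

```text
8.95 rail-ish [0.5192 0.1066] 0.0724 F' [-0.8  2.7] 4.4 w 0.0416 g 40.1 Rz [ 0. -0. -1.] yaw -0.1461
```

>>> {"method": "servo_tool", "body": {"rows": [-0.1,0,0,0,0.5,-0.1,0,0,0,0.5,-0.05,0,0,0,0.5,0,0,0,0,0.5,0,0,0,0,0.5]}}

```text
t: 9.37
ee_pos: [0.5288, 0.0277, 0.0724]
orientation: [2.377, 2.053, 0.001]
force: [-0.0, 3.4, 5.1]
gripper_width: 0.0416
grip_force: 40.1
```

>>> {"method": "servo_tool", "body": {"rows": [-0.05,0,0,0,0.5,-0.05,0,0,0,0.5,0,0,0,0,0.5,0,0,0,0,0.5,0,0,0,0,0.5]}}

```text
t: 9.78
ee_pos: [0.5286, 0.0268, 0.0724]
orientation: [2.377, 2.054, 0.0]
force: [0.6, 3.0, 5.1]
gripper_width: 0.0416
grip_force: 40.1
```

>>> {"method": "servo_tool", "body": {"rows": [-0.05,0,0,0,0.5,-0.05,0,0,0,0.5,0,0,0,0,0.5,0,0,0,0,0.5,0,0,0,0,0.5]}}

```text
t: 10.2
ee_pos: [0.5285, 0.0259, 0.0724]
orientation: [2.377, 2.054, 0.001]
force: [0.1, 5.1, 4.6]
gripper_width: 0.0418
grip_force: 40.1
```

```bash
python3 -c "from h import *; show()"
```

```text
10.2 rail-ish [0.5191 0.1025] 0.0724 F' [-0.6  5.1] 4.6 w 0.0418 g 40.1 Rz [ 0.  0. -1.] yaw -0.1459
```

>>> {"method": "servo_tool", "body": {"rows": [-0.05,0,0,0,0.5,-0.05,0,0,0,0.5,-0.05,0,0,0,0.5,0,0,0,0,0.5,0,0,0,0,0.5]}}

```text
t: 10.62
ee_pos: [0.5283, 0.0245, 0.0724]
orientation: [-2.377, -2.054, -0.001]
force: [0.3, 6.6, 4.9]
gripper_width: 0.0415
grip_force: 40.1
```

>>> {"method": "servo_tool", "body": {"rows": [0,0,0,0,0,0,0,0,0,-0.3,0,0,0,0,-0.8,0,0,0,0,-0.8,0,0,0,0,-0.8]}}

```text
t: 11.03
ee_pos: [0.528, 0.024, 0.0721]
orientation: [-2.378, -2.053, 0.001]
force: [-0.1, -0.2, -1.2]
gripper_width: 0.077
grip_force: 0.0
```

>>> {"method": "servo_tool", "body": {"rows": [0,0,-2,0,-0.8,0,0,-3,0,-1,0,0,-3,0,-1,0,0,-3,0,-1,0,0,-3,0,-1]}}

```text
t: 11.45
ee_pos: [0.5279, 0.024, 0.2137]
orientation: [-2.378, -2.053, 0.0]
force: [0.6, 0.6, -0.7]
gripper_width: 0.0851
grip_force: 0.0
```

```bash
python3 - <<'E'
from h import *
show(); im,d,P=wrist()
for o in caps(d,P): print(o[0],o[1],o[3],o[4],rot(-YAW)@o[2])
E
```

```text
11.45 rail-ish [0.5188 0.1006] 0.2137 F' [0.5 0.7] -0.7 w 0.0851 g 0.0 Rz [-0. -0. -1.] yaw -0.1461
[253.  24.] 1796 0.015712052583694458 0.12255389722558746 [0.51952161 0.22571068]
[252.  86.] 1420 0.015732573345303535 0.12292892193063476 [0.5189573  0.18355528]
[253. 190.] 1168 0.01586354896426201 0.12290031499330206 [0.51935842 0.10121681]
[252. 236.] 1093 0.015754271298646927 0.12280802993244068 [0.51870336 0.05906355]
[253. 278.] 1032 0.015737799927592278 0.12229907339192209 [0.52004326 0.01684974]
```

The tan and rust bottles are now 82.3 mm apart, closed up and released. Next is the orange bottle.

>>> {"method": "servo_tool", "body": {"rows": [-3.6,0.15,0,0,-1,-3.6,0.15,0,0,-1,-3.6,0.15,0,0,-1,-3.6,0.15,0,0,-1,-3.6,0.15,0,0,-1]}}

```text
t: 11.92
ee_pos: [0.5089, -0.1567, 0.2121]
orientation: [2.377, 2.054, -0.0]
force: [0.3, 0.0, -0.0]
gripper_width: 0.0854
grip_force: 0.0
```

>>> {"method": "servo_tool", "body": {"rows": [-3.7,0.15,0,0,-1,-3.7,0.15,0,0,-1,-3.7,0.15,0,0,-1,-3.7,0.15,0,0,-1,-3.6,0.15,0,0,-1]}}

```text
t: 12.33
ee_pos: [0.4893, -0.3402, 0.212]
orientation: [-2.378, -2.053, 0.0]
force: [0.7, 0.2, 1.0]
gripper_width: 0.0854
grip_force: 0.0
```

>>> {"method": "servo_tool", "body": {"rows": [0,0,0,0,-1,0,0,0,0,-1,0,0,0,0,-1,0,0,0,0,-1,0,0,0,0,-1]}}

```text
t: 12.75
ee_pos: [0.4904, -0.3371, 0.2124]
orientation: [2.376, 2.055, 0.0]
force: [-0.1, 0.3, 0.2]
gripper_width: 0.0857
grip_force: 0.0
```

```bash
python3 - <<'E'
from h import *
show(); im,d,P=wrist()
for o in caps(d,P,.1,.125): print(o, rot(-YAW)@o[2],delta([*o[2],.067]))
E
```

```text
12.75 rail-ish [ 0.5342 -0.2622] 0.2124 F' [-0.2  0.2] 0.2 w 0.0857 g 0.0 Rz [ 0. -0. -1.] yaw -0.1446
(array([252., 196.]), np.int32(1156), array([ 0.4891111 , -0.34340468]), 0.015782875940203667, np.float64(0.11783314524697025)) [ 0.53386656 -0.26859438] [-0.63 -0.04 14.55]
```

>>> {"method": "servo_tool", "body": {"rows": [-0.63,-0.04,3,0,-1,0,0,3,0,-1,0,0,3,0,-1,0,0,3,0,-1,0,0,2.5,0,-1]}}

```text
t: 13.22
ee_pos: [0.4886, -0.3434, 0.0654]
orientation: [-2.376, -2.054, 0.0]
force: [-0.9, 1.0, 0.9]
gripper_width: 0.0853
grip_force: 0.0
```

>>> {"method": "servo_tool", "body": {"rows": [0,0,0,0,-1,0,0,0,0,-0.6,0,0,0,0,-0.4,0,0,0,0,-0.2,0,0,0,0,-0.2]}}

```text
t: 13.63
ee_pos: [0.4894, -0.3447, 0.0691]
orientation: [2.375, 2.052, 0.001]
force: [0.2, 0.1, 0.6]
gripper_width: 0.0513
grip_force: 0.0
```

```bash
python3 -c "from h import *; show(); print(delta([.4891,-.3434,.067]))"
```

```text
13.6333 rail-ish [ 0.5343 -0.2699] 0.0691 F' [0.2 0.1] 0.6 w 0.0513 g 0.0 Rz [ 0.002 -0.002 -1.   ] yaw -0.1459
[ 0.13 -0.05  0.21]
```

>>> {"method": "servo_tool", "body": {"rows": [0.13,-0.05,0.2,0,-0.2,0,0,0,0,0,0,0,0,0,0.2,0,0,0,0,0.5,0,0,0,0,0.5], "squeeze": 45}}

```text
t: 14.05
ee_pos: [0.4885, -0.3431, 0.0658]
orientation: [2.377, 2.053, 0.0]
force: [-1.9, 1.8, 7.4]
gripper_width: 0.0416
grip_force: 45.5
```

>>> {"method": "servo_tool", "body": {"rows": [0,0,0,0,0.5,0,0,-0.5,0,0.5,0,0,-1,0,0.5,0,-1,-1,0,0.5,0,-1,0,0,0.5]}}

```text
t: 14.47
ee_pos: [0.4693, -0.3406, 0.0927]
orientation: [2.375, 2.052, 0.001]
force: [0.5, 0.4, -0.9]
gripper_width: 0.0414
grip_force: 45.7
```

```bash
python3 - <<'E'
from h import *
show()
t=rot(YAW)@np.array([.447,.1405]); print(delta([*t,.100]))
E
```

```text
14.4667 rail-ish [ 0.5138 -0.2687] 0.0927 F' [0.5 0.4] -0.9 w 0.0414 g 45.7 Rz [ 0.002 -0.002 -1.   ] yaw -0.1456
[40.92 -6.67 -0.81]
```

>>> {"method": "servo_tool", "body": {"rows": [3.4,-1.6,-0.4,0,0.5,3.4,-1.6,-0.4,0,0.5,3.4,-1.7,0,0,0.5,3.4,-1.8,0,0,0.5,3.4,0,0,0,0.5]}}

```text
t: 14.88
ee_pos: [0.4248, -0.1605, 0.0988]
orientation: [-2.378, -2.052, 0.001]
force: [0.1, 0.1, -1.1]
gripper_width: 0.0416
grip_force: 46.0
```

>>> {"method": "servo_tool", "body": {"rows": [3.4,0,0,0,0.5,3.4,0,0,0,0.5,3.4,0,0,0,0.5,3.4,0,0,0,0.5,3.4,0,0,0,0.5]}}

```text
t: 15.3
ee_pos: [0.452, 0.0077, 0.0991]
orientation: [2.377, 2.053, 0.001]
force: [1.0, -0.6, -1.2]
gripper_width: 0.0417
grip_force: 46.0
```

>>> {"method": "servo_tool", "body": {"rows": [3.4,0,0,0,0.5,2,0,0,0,0.5,0,0,0,0,0.5,0,0,0,0,0.5,0,0,0,0,0.5]}}

```text
t: 15.72
ee_pos: [0.4597, 0.0591, 0.0986]
orientation: [2.377, 2.053, 0.0]
force: [0.2, 0.9, -1.5]
gripper_width: 0.0415
grip_force: 46.0
```

```bash
python3 - <<'E'
from h import *
show(); t=rot(YAW)@np.array([.465,.1405]); print(delta([*t,.085]))
z=np.load("pics/w1.npz"); P=z["P"]; print([ (rot(-YAW)@P[v,u,:2]).round(3).tolist()+[P[v,u,2].round(3)] for v,u in((176,180),(148,140))])
im,d,P=wrist("w2")
for o in caps(d,P,.108,.15): print(o[0],o[1],o[3],o[4],rot(-YAW)@o[2])
E
```

```text
15.7167 rail-ish [0.4462 0.1253] 0.0986 F' [0.1 1. ] -1.5 w 0.0415 g 46.0 Rz [ 0. -0. -1.] yaw -0.1459
[1.52 1.88 1.36]
[[0.414, 0.118, np.float64(0.016)], [0.364, 0.156, np.float64(0.016)]]
[454.  31.] 6464 0.015939360484480858 0.12232935142084474 [0.51833421 0.22550558]
[434. 140.] 6252 0.016021009534597397 0.12274614373661968 [0.51865797 0.18332356]
[253. 265.] 5206 0.015555842779576778 0.13146008101897894 [0.44745904 0.12835153]
[155. 292.] 5332 0.020776448771357536 0.1436206961057928 [0.41024561 0.12750479]
[359. 301.] 6508 0.020256251096725464 0.14104134376628708 [0.48445245 0.12741229]
```

View pics/w2.png

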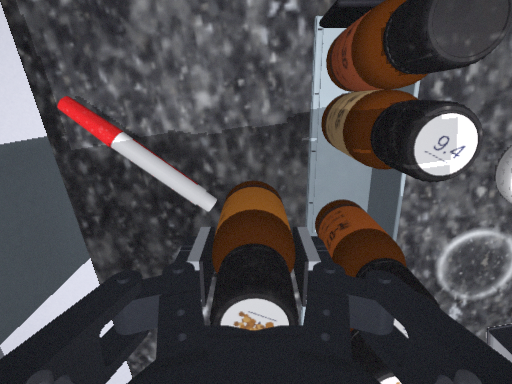

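The wrist view shows the orange bottle held in the jaws at about (253,260). The marker tip at (210,205) is clear of it, and the tan bottle is at (434,140) beside the open gap. I'll recheck the orange cap's height and centre.

```bash
python3 - <<'E'
from h import *
im,d,P=wrist()
for o in caps(d,P,.142,.16): print(o[0],o[1],o[3],o[4],rot(-YAW)@o[2])
K=(P[...,2]>.08)&(P[...,2]<.165); q=P[300:345,235:275].reshape(-1,3); print(np.percentile(q[:,2],[2,25,50,75,98]))
r=P.copy(); r[...,:2]=P[...,:2]@rot(-YAW).T
for z in(.075,.09,.105,.135): 
    m=(abs(P[...,2]-z)<.004)&(abs(r[...,0]-.447)<.03)&(abs(r[...,1]-.13)<.03); m[:, :180]=0; m[:,320:]=0
    q=r[m]; print(z,len(q), q[:,:2].min(0),q[:,:2].max(0)) if len(q) else 0
E
```

```text
[254. 303.] 3839 0.01601436361670494 0.15044980804919372 [0.44756262 0.12530786]
[128. 313.] 5455 0.02251550182700157 0.14835111374542137 [0.41076848 0.12866714]
[379. 313.] 5442 0.022270506247878075 0.1482976275308991 [0.48395935 0.12947206]
[0.15011297 0.15090488 0.15143719 0.16467442 0.16920165]
0.075 279 [0.42689633 0.13081633] [0.46661131 0.14596905]
0.09 422 [0.4216609  0.12839124] [0.46830289 0.1460346 ]
0.105 1410 [0.41708425 0.1142486 ] [0.47692063 0.14581219]
0.135 1161 [0.41899599 0.12630342] [0.47320744 0.1410208 ]
```

>>> {"method": "servo_tool", "body": {"rows": [0.8,0.9,0,0,0.5,0.72,0.85,0,0,0.5,0,0,1.2,0,0.5,0,0,1.1,0,0.5,0,0,0,0,0.5], "squeeze": 50}}

```text
t: 16.23
ee_pos: [0.478, 0.0712, 0.0733]
orientation: [-2.377, -2.051, 0.004]
force: [0.1, 0.0, -1.4]
gripper_width: 0.0417
grip_force: 50.8
```

>>> {"method": "servo_tool", "body": {"rows": [0,0.4,0,0,0.5,0,0.4,0,0,0.5,0,0.4,0,0,0.5,0,0,0,0,0.5,0,0,0,0,0.5]}}

```text
t: 16.65
ee_pos: [0.4914, 0.0701, 0.0755]
orientation: [2.378, 2.053, 0.001]
force: [-0.3, -0.3, -0.7]
gripper_width: 0.0414
grip_force: 50.8
```

```bash
python3 -c "from h import *; show()"
```

```text
16.65 rail-ish [0.476  0.1409] 0.0755 F' [-0.3 -0.3] -0.7 w 0.0414 g 50.8 Rz [ 0.  0. -1.] yaw -0.1462
```

>>> {"method": "servo_tool", "body": {"rows": [-0.03,0.6,0,0,0.5,0,0.6,0,0,0.5,0,0.6,0,0,0.5,0,0.6,0,0,0.5,0,0.3,0,0,0.5]}}

```text
t: 17.07
ee_pos: [0.5186, 0.066, 0.0753]
orientation: [-2.378, -2.053, -0.001]
force: [-3.6, 4.4, 0.3]
gripper_width: 0.0412
grip_force: 50.9
```

>>> {"method": "servo_tool", "body": {"rows": [0,0.2,0,0,0.5,0,0.1,0,0,0.5,0,0.1,0,0,0.5,0,0,0,0,0.5,0,0,0,0,0.5]}}

```text
t: 17.48
ee_pos: [0.521, 0.0661, 0.0749]
orientation: [-2.376, -2.052, 0.002]
force: [-3.3, 6.8, 0.0]
gripper_width: 0.0416
grip_force: 51.0
```

```bash
python3 -c "from h import *; show()"
```

```text
17.4833 rail-ish [0.5059 0.1412] 0.0749 F' [-4.3  6.2] 0.0 w 0.0416 g 51.0 Rz [-0.002  0.001 -1.   ] yaw -0.146
```

>>> {"method": "servo_tool", "body": {"rows": [0,0.15,0,0,0.5,0,0.15,0,0,0.5,0,0,0,0,0.5,0,0,0,0,0.5,0,0,0,0,0.5]}}

```text
t: 17.9
ee_pos: [0.5241, 0.0656, 0.0748]
orientation: [-2.376, -2.052, 0.001]
force: [-3.5, 5.1, -2.0]
gripper_width: 0.0417
grip_force: 51.0
```

>>> {"method": "servo_tool", "body": {"rows": [0,0.15,0,0,0.5,0,0.1,0,0,0.5,0,0,0,0,0.5,0,0,0,0,0.5,0,0,0,0,0.5]}}

```text
t: 18.32
ee_pos: [0.5266, 0.0653, 0.0748]
orientation: [-2.376, -2.052, 0.001]
force: [-2.7, 6.1, -2.8]
gripper_width: 0.0415
grip_force: 51.0
```

```bash
python3 -c "from h import *; show()"
```

```text
18.3167 rail-ish [0.5115 0.1412] 0.0748 F' [-3.6  5.7] -2.8 w 0.0415 g 51.0 Rz [-0.002  0.001 -1.   ] yaw -0.146
```

>>> {"method": "servo_tool", "body": {"rows": [0,0.15,0,0,0.5,0,0.1,0,0,0.5,0,0,0,0,0.5,0,0,0,0,0.5,0,0,0,0,0.5]}}

```text
t: 18.73
ee_pos: [0.5292, 0.0648, 0.0749]
orientation: [-2.376, -2.052, 0.001]
force: [-2.4, 5.6, -3.0]
gripper_width: 0.0417
grip_force: 51.0
```

>>> {"method": "servo_tool", "body": {"rows": [0,0.15,0,0,0.5,0,0.1,0,0,0.5,0,0.05,0,0,0.5,0,0,0,0,0.5,0,0,0,0,0.5]}}

```text
t: 19.15
ee_pos: [0.5322, 0.0644, 0.0749]
orientation: [-2.376, -2.052, 0.001]
force: [-2.3, 5.5, -1.7]
gripper_width: 0.0413
grip_force: 51.0
```

```bash
python3 - <<'E'
from h import *
show(); im,d,P=wrist("w3")
for o in caps(d,P,.108,.135): print(o[0],o[1],o[3],o[4],rot(-YAW)@o[2])
E
```

```text
19.15 rail-ish [0.5172 0.1412] 0.0749 F' [-3.1  5.1] -1.7 w 0.0413 g 51.0 Rz [-0.001  0.001 -1.   ] yaw -0.1461
[258.  56.] 10246 0.015792585909366608 0.12270230261894326 [0.5195431  0.22603123]
[255. 198.] 7306 0.015884315595030785 0.1229989078996852 [0.51887468 0.18367748]
[254. 296.] 4976 0.015903200954198837 0.12589609508167915 [0.51849575 0.14102301]
[135. 306.] 6128 0.020807188004255295 0.12316330135183629 [0.48085223 0.14356786]
[360. 305.] 4377 0.017767975106835365 0.12212123732463452 [0.55228813 0.14311446]
```

In line with the row (.5185, .1410), with the cap about 3–4 mm too high. Lowering.

>>> {"method": "servo_tool", "body": {"rows": [0,0.06,0.1,0,0.5,0,0,0.1,0,0.5,0,0,0.1,0,0.5,0,0,0,0,0.5,0,0,0,0,0.5]}}

```text
t: 19.62
ee_pos: [0.5334, 0.0641, 0.0724]
orientation: [-2.377, -2.054, -0.001]
force: [-0.0, 4.3, 0.0]
gripper_width: 0.0414
grip_force: 51.2
```

>>> {"method": "servo_tool", "body": {"rows": [0,0,0.05,0,0.5,0,0,0,0,0.5,0,0,0,0,0.5,0,0,0,0,0.5,0,0,0,0,0.5]}}

```text
t: 20.03
ee_pos: [0.5333, 0.0638, 0.0719]
orientation: [2.378, 2.053, 0.001]
force: [0.5, 4.9, 1.5]
gripper_width: 0.0416
grip_force: 51.2
```

```bash
python3 - <<'E'
from h import *
show(); im,d,P=wrist()
for o in caps(d,P,.108,.135): print(o[0],o[1],o[3],o[4],rot(-YAW)@o[2])
E
```

```text
20.0333 rail-ish [0.5183 0.1407] 0.0719 F' [-0.2  4.9] 1.5 w 0.0416 g 51.2 Rz [ 0.  0. -1.] yaw -0.146
[254.  54.] 10828 0.015947651118040085 0.12271337340720206 [0.51970958 0.22601182]
[252. 200.] 7816 0.01590561494231224 0.12298549536328401 [0.51902678 0.1833384 ]
[254. 299.] 4728 0.01592392474412918 0.12334586430291133 [0.5194783  0.14061613]
[132. 309.] 6905 0.020863626152276993 0.12103885888286206 [0.48191126 0.14404576]
[357. 307.] 4293 0.01779048889875412 0.11959792846465041 [0.55271551 0.14235811]
```

>>> {"method": "servo_tool", "body": {"rows": [0,0,0.05,0,0.5,0,0,0,0,0.5,0,0,0,0,0.5,0,0,0,0,0.5,0,0,0,0,0.5]}}

```text
t: 20.5
ee_pos: [0.5333, 0.0638, 0.0714]
orientation: [2.377, 2.053, 0.0]
force: [1.1, 4.6, 1.8]
gripper_width: 0.0414
grip_force: 51.2
```

>>> {"method": "servo_tool", "body": {"rows": [0,0,0.04,0,0.5,0,0,0,0,0.5,0,0,0,0,0.5,0,0,0,0,0.5,0,0,0,0,0.5]}}

```text
t: 20.92
ee_pos: [0.5332, 0.0637, 0.0709]
orientation: [2.378, 2.053, 0.0]
force: [-0.3, 4.7, 1.3]
gripper_width: 0.042
grip_force: 51.2
```

>>> {"method": "servo_tool", "body": {"rows": [0,0,0.04,0,0.5,0,0,0,0,0.5,0,0,0,0,0.5,0,0,0,0,0.5,0,0,0,0,0.5]}}

```text
t: 21.33
ee_pos: [0.5333, 0.0638, 0.0709]
orientation: [2.377, 2.053, 0.0]
force: [-1.3, 5.2, 5.2]
gripper_width: 0.0413
grip_force: 51.9
```

>>> {"method": "servo_tool", "body": {"rows": [0,0,0.03,0,0.5,0,0,0,0,0.5,0,0,0,0,0.5,0,0,0,0,0.5,0,0,0,0,0.5]}}

```text
t: 21.75
ee_pos: [0.5333, 0.0638, 0.0708]
orientation: [2.378, 2.053, 0.0]
force: [-3.7, 3.9, 9.8]
gripper_width: 0.0415
grip_force: 52.2
```

```bash
python3 - <<'E'
from h import *
show(); im,d,P=wrist()
for o in caps(d,P,.108,.135)[:3]: print(o[0],o[1],o[3],o[4],rot(-YAW)@o[2])
E
```

```text
21.75 rail-ish [0.5183 0.1407] 0.0708 F' [-4.3  3.3] 9.8 w 0.0415 g 52.2 Rz [ 0.  0. -1.] yaw -0.1461
[254.  54.] 11020 0.015966374427080154 0.12268184986935929 [0.51950098 0.22624434]
[252. 201.] 8001 0.015812700614333153 0.12299021745736803 [0.51894801 0.18354678]
[254. 300.] 4829 0.015879612416028976 0.12246940789147313 [0.51974935 0.14053497]
```

On the floor: the vertical force rose sharply to 9.8 N and the cap height matches its neighbours'. I'll release, retreat and check.

>>> {"method": "servo_tool", "body": {"rows": [0,0,0,0,0.2,0,0,0,0,-0.1,0,0,0,0,-0.4,0,0,0,0,-0.8,0,0,0,0,-0.8], "squeeze": 20}}

```text
t: 22.22
ee_pos: [0.5331, 0.0635, 0.07]
orientation: [-2.378, -2.053, 0.001]
force: [0.1, -0.0, 0.3]
gripper_width: 0.0768
grip_force: 0.0
```

>>> {"method": "servo_tool", "body": {"rows": [0,0,-1,0,-0.8,0,0,-3,0,-1,0,0,-3,0,-1,0,0,-3.5,0,-1,0,0,-3.5,0,-1]}}

```text
t: 22.63
ee_pos: [0.5328, 0.0636, 0.2123]
orientation: [-2.378, -2.053, 0.0]
force: [0.2, -0.1, -0.7]
gripper_width: 0.0856
grip_force: 0.0
```

>>> {"method": "servo_tool", "body": {"rows": [-3,0,0,0,-1,0,0,0,0,-1,0,0,0,0,-1,0,0,0,0,-1,0,0,0,0,-1]}}

```text
t: 23.05
ee_pos: [0.5286, 0.0345, 0.2098]
orientation: [-2.377, -2.053, 0.001]
force: [-0.5, -0.0, 0.5]
gripper_width: 0.0856
grip_force: 0.0
```

```bash
python3 - <<'E'
from h import *
show(); im,d,P=wrist("w4")
for o in caps(d,P): print(o[0],o[1],o[3],o[4],rot(-YAW)@o[2])
E
```

```text
23.05 rail-ish [0.518 0.111] 0.2098 F' [-0.5 -0.1] 0.5 w 0.0856 g 0.0 Rz [-0.001  0.    -1.   ] yaw -0.1458
[254.  38.] 1786 0.01582050509750843 0.12261792508033231 [0.51926285 0.2262069 ]
[253. 101.] 1415 0.015772294253110886 0.12302811191415597 [0.51908179 0.18358379]
[253. 157.] 1277 0.015703575685620308 0.12299793971820791 [0.51881774 0.14130058]
[256. 206.] 1177 0.015994928777217865 0.12285391163227312 [0.52073932 0.0989433 ]
[253. 251.] 1114 0.01569368690252304 0.12274219282830288 [0.5183892  0.05681493]
[254. 292.] 1040 0.015730489045381546 0.12231853405778255 [0.51966071 0.01441279]
```

View pics/w4.png

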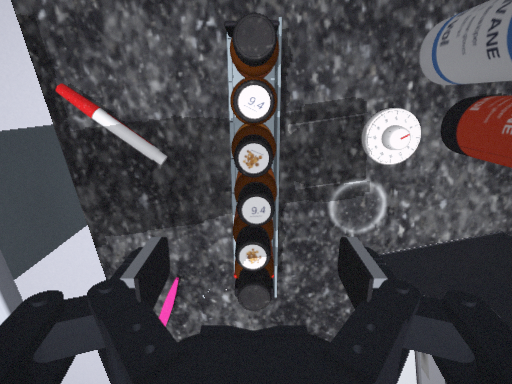

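The view shows all six caps in one line on column ~254 (rows 38, 101, 157, 206, 251, 292), evenly spaced about 42.4 mm apart at one height. The marker and timer haven't moved.

```bash
python3 -c "from h import *; print(manip.hand_in())"
```

```text
the job is handed in; nothing more can be done
None
```

The job is handed in, with no verdict returned: the orange bottle stands released on the rail floor between the tan and rust bottles, in line with the row (42.3–42.4 mm from each, all six caps level to within 1 mm), and the marker and timer looked unmoved; I did not re-check the beaker.

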